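# Lengthen the telescopic carrier cradle by one hole

## Robot

A 7-joint arm with a two-finger parallel gripper is mounted at the origin on the work surface; the furniture and walls round the work are solid. World frame = base frame: x ahead of the robot, y to its left, z up, the work surface at z = 0. Lengths are in m, angles in rad, forces in N, time in s.
With the tool pointing down it reaches from about 0.4 to 0.875 m from the base axis. Payload 6.5 kg.
Tool frame: the origin (TCP) lies between the finger pads; the fingertips stand arm.finger_overhang ahead of it and the grasp point (between the pads) is the TCP (arm.finger_overhang is the distance from the TCP to the fingertips, in m); z points along the fingers, y is the line along which they close (so a half turn about z gives the same grasp; the last joint's range is limited). The gripper opens to 88 mm and grips with 3 to 60 N. Pads are 18 mm wide; open, the fingers measure 123 mm over their backs; the gripper's body (75 mm by 187 mm) begins 45 mm behind the grasp point.
Start: joints at [1.117, 0.536, -0.004, 1.538, 0.003, 1.067, -0.071], TCP at [0.246, -0.602, 0.258] pointing down, gripper open.
Joint ranges: [-2.7, 2.7], [-0.37, 2.16], [-1.27, 1.26], [0.24, 2.4], [-1.31, 4.45], [0.19, 1.91], [-2.76, 2.76]. Speed limits (rad/s): [2.39, 2.39, 3.14, 3.14, 3.14, 3.14, 3.14].

## Interface

Orientations are given as a 3x3 rotation matrix whose columns are the frame's x, y, z axes.
In Python, from plant import arm gives the robot as it stands.
- The arm moves only by the tool send_rows, never from a script. Its argument "series" is one flat list of numbers, 7 for each row, row after row: the finger opening in cm, from 0 to 8.81, then the shift along the tool's x, y, z in cm, then the turn, a rotation vector about the tool's x, y, z in rad. In form: [grip, tx, ty, tz, ax, ay, az, grip, tx, ty, tz, ax, ay, az, ...]. A call has 1 to 5 rows; each row shifts and turns the commanded pose from where the row before left it, along the tool's axes as they then stand; what a row does not reach is not made up. A row lasts 1/12 s, in which the tool goes at most 41.7 mm and 7.16 degrees, less where a joint would pass 70% of its speed; a pose out of reach is approached as far as the arm can. A call with a gripper value outside its range is refused whole. The fingers move at their own pace and stop on an object; the grip force is fixed at half the most. Time passes only in rows, so rows that do not move let the fingers close. It gives the time, the measured TCP pose, the force, the opening and the grip force at its end, in the units of the state.
- arm.read_state(): the state, without advancing time (a new reading comes with each control period).
- arm.capture(name): name is "side" or "top" or "wrist"; returns the picture (400x640x3 uint8, blue, green, red); there is no depth.
- arm.calibration(name): a dict with "intrinsics" (3x3 intrinsics, pixels), "T" (4x4, takes a point from camera to world coordinates); the wrist camera has in their place "hand_eye" (4x4, takes a point from camera to tool coordinates, whose origin is the TCP and whose axes are the flange's). Camera axes: x right, y up, looking along -z (the intrinsics and any distortion apply to the point x, -y, -z); pixel columns grow to the right and rows downward; lengths in m; the calibration is good to about 2 mm. The wrist camera is an equidistant fisheye: a pixel r from the principal point sees the ray r / f radians off the axis. A picture is of the moment at which its call begins: read the wrist's pose just before it. calibration takes no time and is no camera call.
- arm.sign_off(): hands the job in; it is judged then, once.
The state is a dict: "time_s": time; "joint_positions": joint angles; "joint_vel": joint speeds; "tau": joint torques, N m; "eef_pos": TCP position; "eef_rot": TCP orientation; "wrist_force": force on the tool from outside, world axes, zero at the start; "moment": the same for the moment, N m; "grip_width": finger opening in m; "grasp_force": force on a finger pad.
Only numpy, scipy, OpenCV 4.12 (cv2) and the standard library are available. Lean on these libraries where they do the work, as an engineer would, in place of code of your own. Each camera call takes 0.05 s, during which the arm holds its last target. There are 200 camera calls.

## Task

The telescopic carrier cradle is one hole too short for the grey sample carrier. Push its spring button down, slide the inner tube outwards and let the button pop up in the next hole (the middle one), so that the cradle is locked one hole longer. Work gently: never press or push hard on the cradle, least of all against the button once it has locked, and leave the carrier, the tip box and the bottle where they are.

Things in the scene. Friction and masses are not known exactly. Their poses are not given: they have to be found in the camera images.
- cradle: Carrier cradle fixed to the bench: horizontal square aluminium outer tube, 36 mm wide, x = -60 to 129 mm, top at z = 48 mm, on a foot plate 209 x 76 mm. Origin on the bench below the first hole; z up, +x along the tube, the way the inner tube slides out (cradle gets longer). Robot contact forces above 18 N on the cradle or button are too much. Fixed cheek at x = 0, y = 18 to 72 mm.
- first_hole (a point): Centre of the first hole, on the tube's top face (z = 48 mm), where the button starts. The 5 mm thick top wall has a 12 mm wide slot along x joining three square holes (windows) 20 x 20 mm: at x = 0, near 52 and 104 mm. The button's 17 x 17 x 5 mm square steel shoulder fills a hole when up and locks the tube, with 1.5 mm of play either way.
- last_hole (a point): Centre of the last hole (x = 104 mm), same height: not the one wanted. The middle hole lies between, in a separate steel plate 64 mm long (top at z = 49.5 mm) screwed on in slotted fixings: its centre may be anywhere from 42 to 62 mm, so it must be found by feel or sight.
- end_stop (a joint): How far the inner tube, its moving cheek plate and the button are slid out along +x, in m: 0 in the first hole, 0.042 to 0.062 in the middle hole (1.5 mm play either way), 0.104 in the last. Slides with 0.6 N of friction, about 1.7 N while the shoulder rubs under the wall; against a locked hole it is rigid.
- spring_button (a joint): How far the button is pressed down, in m: 0 up (locked), 0.008 bottom stop; spring 2 N at 0, 5.5 N at 5 mm, 7.6 N at the bottom. Past 0.005 the shoulder is under the wall and the tube is free. Shifted 4 to 20 mm and let go, it stays caught about 5 mm down until slid to a hole, where it pops up. Held down all the time, it passes the hole without popping.
- button_top (a point): Centre of the top of the button's round black cap, 20 mm across and 11 mm tall, on a 10 mm stem; moves with the button and tube. 70 mm above the bench when up, 65 mm when caught under the wall (cap then from 54 to 65 mm). It can be pressed from above and pushed sideways along the tube with closed fingers.
- moving_cheek (a point): Middle of the outer face of the moving cheek plate (6 mm thick, 92 mm wide, z = 6 to 46 mm) on the end of the inner tube; 140 mm from the cradle's origin along +x and 26 mm along +y at the start.
- sample_carrier: Loose grey moulded sample carrier, 151 x 24 x 56 mm, standing beside the cradle at its cheek side; origin at the centre of its underside. Leave alone.
- tip_box: Loose pipette tip box with clear lid, 75 x 112 x 62 mm, behind the cradle's closed end; origin at the centre of its underside. Leave alone.
- reagent_bottle: Loose white reagent bottle with screw cap, 48 mm across, 100 mm tall, about 150 mm from the button; origin at the centre of its underside. Leave alone.

How it is judged:
By the outcome, as a careful person would: the job done as asked, in the order asked, and still so for the second after the job is handed in, with the robot touching nothing.
It also fails if it takes over 42 s, if anything falls off the work surface, if the arm or the gripper's body presses on something with over 40 N, if the wrist force passes 120 N, or if a joint passes its speed limit or range.

## Working session

There is one attempt and no reset: what is moved stays moved. The work goes in short steps, Python scripts to look and compute and a tool call to move; the robot and the scene stay as the last step left them, time stands still between calls to the robot, and variables do not carry over. Pictures are saved under pics/ and viewed, at most 10 in all, crops included, and the job is handed in when it is done.

Besides the shell and the picture viewer there is one more tool, called as a command line: name --argument value ..., lists and objects as JSON in quotes. send_rows: Moves the arm, as the interface text tells. Its arguments: {"type":"object","properties":{"series":{"type":"array","items":{"type":"number"}}},"required":["series"]}

```bash
mkdir -p pics; ls
python3 - <<'E'
from plant import arm
import cv2,numpy as np
np.set_printoptions(precision=4,suppress=True)
s=arm.read_state();print(s['time_s'],s['eef_pos'],s['eef_rot'],s['wrist_force'],s['grip_width'],arm.finger_overhang)
for n in("top","side"):
    cv2.imwrite(f"pics/{n}0.png",arm.capture(n));c=arm.calibration(n);print(n,c)
print(arm.calibration("wrist"))
E
```

```text
pics
0.0 [ 0.2456 -0.6012  0.2568] [[ 0.9257  0.3782 -0.0008]
 [ 0.3782 -0.9257  0.0015]
 [-0.0001 -0.0017 -1.    ]] [ 0.6094 -0.5199 -0.5424] 0.08786547140295813 0.019
top {'intrinsics': array([[412.1367,   0.    , 317.3647],
       [  0.    , 412.1367, 196.0161],
       [  0.    ,   0.    ,   1.    ]]), 'T': array([[-0.0134,  0.9946, -0.1026,  0.4849],
       [-0.9998, -0.0121,  0.0127,  0.1416],
       [ 0.0114,  0.1027,  0.9946,  0.9273],
       [ 0.    ,  0.    ,  0.    ,  1.    ]])}
side {'intrinsics': array([[414.5254,   0.    , 320.1277],
       [  0.    , 414.5254, 203.8732],
       [  0.    ,   0.    ,   1.    ]]), 'T': array([[-0.9858,  0.1037, -0.1319,  0.4569],
       [-0.1675, -0.5706,  0.8039,  0.8178],
       [ 0.0081,  0.8147,  0.5799,  0.5899],
       [ 0.    ,  0.    ,  0.    ,  1.    ]])}
{'intrinsics': array([[309.7069,   0.    , 313.6147],
       [  0.    , 309.7069, 198.556 ],
       [  0.    ,   0.    ,   1.    ]]), 'hand_eye': array([[-0.0014,  0.9466,  0.3223,  0.0831],
       [ 1.    ,  0.0014,  0.0004, -0.0001],
       [-0.0001,  0.3223, -0.9466, -0.1263],
       [ 0.    ,  0.    ,  0.    ,  1.    ]])}
```

View pics/top0.png

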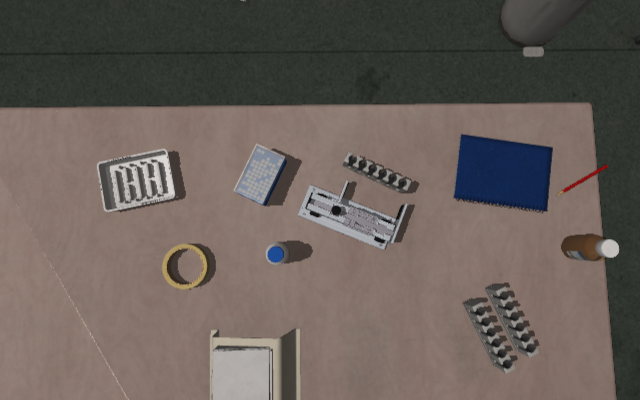

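View pics/side0.png

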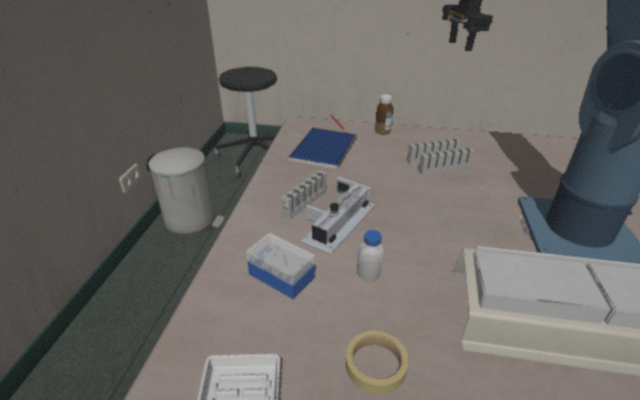

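The top view shows the cradle in the middle. The black button is near (336,211), the moving cheek near (401,222), the tip box at (260,175), the bottle at (277,254) and the carrier at (377,172). In the side view the button is near (334,208).

```bash
cat > h.py <<'E'
import numpy as np,cv2
from plant import arm
np.set_printoptions(precision=4,suppress=True)
def ray(n,u,v,st=None):
    c=arm.calibration(n);K=c['intrinsics']
    x=(u-K[0,2])/K[0,0];y=(v-K[1,2])/K[1,1]
    if n=='wrist':
        r=np.hypot(x,y);k=np.sin(r)/r if r>1e-9 else 1
        d=np.array([x*k,-y*k,-np.cos(r)])
        T=np.eye(4);T[:3,:3]=st['eef_rot'];T[:3,3]=st['eef_pos'];T=T@c['hand_eye']
    else:
        d=np.array([x,-y,-1.]);T=c['T']
    return T[:3,3],T[:3,:3]@d
def onz(n,u,v,z,st=None):
    o,d=ray(n,u,v,st);return o+d*(z-o[2])/d[2]
E
python3 - <<'E'
from h import *
im=cv2.imread('pics/top0.png');c=im[165:265,280:430]
cv2.imwrite('pics/crop.png',cv2.resize(c,None,fx=5.2,fy=5.2,interpolation=cv2.INTER_CUBIC))
def blob(n,u,v,r,z):
    im=cv2.imread(f'pics/{n}0.png').max(2)[v-r:v+r,u-r:u+r]
    m=(im<50).astype(np.uint8);k,l,s,ce=cv2.connectedComponentsWithStats(m)
    for i in range(1,k):
        if s[i,4]>8: print(n,ce[i]+[u-r,v-r],s[i],onz(n,*(ce[i]+[u-r,v-r]),z))
blob('top',336,211,10,.068);blob('side',334,208,8,.066)
for p in [(311,186),(298,215),(387,248)]: print(onz('top',*p,.006))
E
```

```text
top [335.9538 209.9385] [ 6  5  9  9 65] [0.5438 0.0922 0.068 ]
side [333.7353 206.7353] [ 5  4  7  7 34] [0.5454 0.0967 0.066 ]
[0.6027 0.1439 0.006 ]
[0.5377 0.1737 0.006 ]
[ 0.4618 -0.0233  0.006 ]
```

View pics/crop.png

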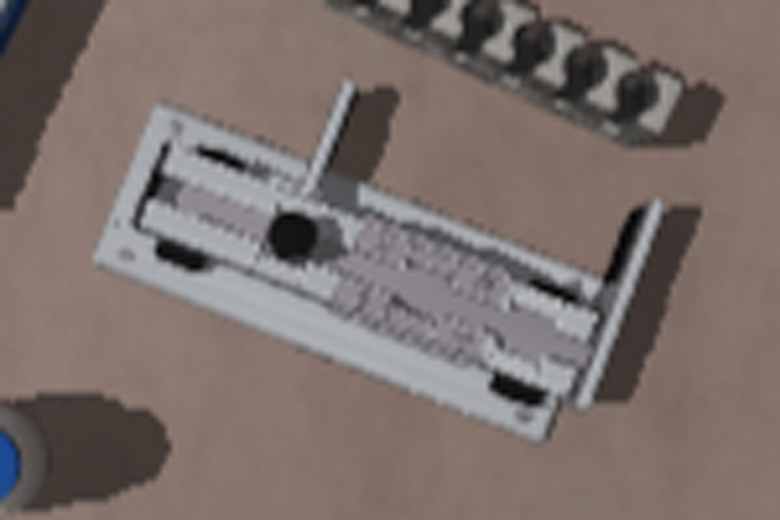

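The crop shows the cradle axis running from (95,262) to (545,440) along the foot plate edge. The cap is at (293,237) and the slotted steel plate spans about (350,265) to (495,320). This puts the button near (0.544, 0.093), with cradle +x heading about -112°. I'll travel there with the fingers closing.

send_rows --series '[0,2.8,-2.75,0,0,0,0,0,2.8,-2.75,0,0,0,0,0,2.8,-2.75,0,0,0,0,0,2.8,-2.75,0,0,0,0,0,2.8,-2.75,0,0,0,0]'

```text
time_s: 0.52
eef_pos: [0.3236, -0.4195, 0.2574]
eef_rot: [[0.926, 0.378, -0.0], [0.378, -0.926, 0.0], [-0.0, -0.001, -1.0]]
wrist_force: [0.3, -1.1, -0.7]
grip_width: 0.057
grasp_force: 0.0
```

send_rows --series '[0,2.8,-2.75,0,0,0,0,0,2.8,-2.75,0,0,0,0,0,2.8,-2.75,0,0,0,0,0,2.8,-2.75,0,0,0,0,0,2.8,-2.75,0,0,0,0]'

```text
time_s: 0.93
eef_pos: [0.4011, -0.2394, 0.2576]
eef_rot: [[0.926, 0.378, -0.0], [0.378, -0.926, -0.0], [-0.0, -0.0, -1.0]]
wrist_force: [0.6, 0.2, -0.2]
grip_width: 0.0235
grasp_force: 0.0
```

send_rows --series '[0,2.8,-2.75,0.8,0,0,0,0,2.8,-2.75,0.8,0,0,0,0,2.8,-2.75,0.8,0,0,0,0,2.8,-2.75,0.8,0,0,0,0,2.8,-2.75,0.8,0,0,0]'

```text
time_s: 1.35
eef_pos: [0.4788, -0.0593, 0.2173]
eef_rot: [[0.926, 0.378, -0.0], [0.378, -0.926, -0.0], [-0.0, 0.0, -1.0]]
wrist_force: [1.4, 0.0, 0.0]
grip_width: 0.0002
grasp_force: 0.0
```

send_rows --series '[0,0,0,0,0,0,-0.115,0,0,0,0,0,0,-0.115,0,0,0,0,0,0,-0.115,0,0,0,0,0,0,-0.115,0,0,0,0,0,0,-0.115]'

```text
time_s: 1.77
eef_pos: [0.4783, -0.0609, 0.2174]
eef_rot: [[0.566, 0.824, -0.001], [0.824, -0.566, 0.0], [-0.0, -0.001, -1.0]]
wrist_force: [-0.4, 0.3, -0.8]
grip_width: 0.0004
grasp_force: 0.0
```

send_rows --series '[0,0,0,0,0,0,-0.115,0,0,0,0,0,0,-0.113,0,0,0,0,0,0,0]'

```text
time_s: 2.02
eef_pos: [0.4783, -0.0611, 0.2174]
eef_rot: [[0.367, 0.93, -0.001], [0.93, -0.367, 0.0], [-0.0, -0.001, -1.0]]
wrist_force: [0.5, -0.1, 0.3]
grip_width: 0.0005
grasp_force: 0.0
```

send_rows --series '[0,4.1,0.1,0,0,0,0,0,4.1,0.1,0,0,0,0,0,4.1,0.1,0,0,0,0,0,4.1,0.1,0,0,0,0,0,0.3,0,0,0,0,0]'

```text
time_s: 2.43
eef_pos: [0.5457, 0.1017, 0.2182]
eef_rot: [[0.366, 0.931, 0.002], [0.931, -0.366, 0.006], [0.006, 0.0, -1.0]]
wrist_force: [0.2, 1.5, 0.5]
grip_width: 0.0008
grasp_force: 0.0
```

Run:
```python
from h import *
s=arm.read_state();im=arm.capture('wrist');cv2.imwrite('pics/w1.png',im)
print(s['eef_pos'],s['wrist_force'])
m=(im.max(2)<45).astype(np.uint8);k,l,st,ce=cv2.connectedComponentsWithStats(m)
for i in range(1,k):
    if 150<st[i,4]<6000: print(ce[i],st[i],onz('wrist',*ce[i],.069,s))
```

```text
[0.5457 0.1017 0.2182] [0.2101 1.485  0.5359]
[560.7108 110.3898] [ 529    0   50  234 2676] [0.8354 0.0886 0.069 ]
[317.0818 128.5597] [300 126  36   6 159] [0.5684 0.1532 0.069 ]
[316.6075 196.0685] [307 186  20  21 321] [0.5449 0.0946 0.069 ]
```

View pics/w1.png

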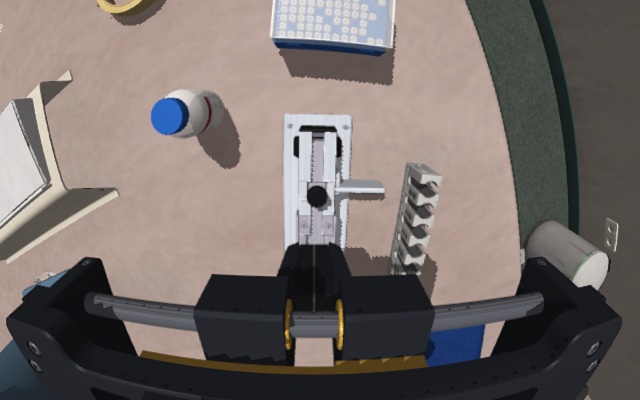

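The wrist view shows the cap at (317,196), giving (0.545, 0.095), in line with the earlier estimate. The tube is vertical in the image and so parallel to tool x. The steel plate starts near row 212, so I'll measure that edge for an estimate of the hole position.

Run:
```python
from h import *
s=arm.read_state();im=arm.capture('wrist');print(s['eef_pos'],s['eef_rot'][:,0])
g=im.max(2)
for c in((298,304),(328,334)): print(g[200:245,c[0]:c[1]].mean(1).astype(int))
cv2.imwrite('pics/w2.png',cv2.resize(im[105:250,275:365],None,fx=4,fy=4,interpolation=cv2.INTER_CUBIC))
b=onz('wrist',316.6,196,.069,s);x=-s['eef_rot'][:,0]
for v in(204,208,212,216,220): print(v,(onz('wrist',316,v,.0495,s)-b)@x)
```

```text
[0.5448 0.0983 0.2178] [0.3674 0.9301 0.0034]
[219 219 219 219 220 219 214 210 210 210 209 181 160 173 175 174 175 174
 174 173 168 168 165 161 168 173 173 173 173 173 172 150 162 172 173 173
 173 173 172 173 171 165 153 136  94]
[172 176 182 210 219 214 208 206 205 206 204 192 184 183 172 172 172 171
 167 160 155 151 150 153 160 175 175 174 175 176 179 167 173 182 185 185
 183 174 169 169 169 160 111  67  42]
204 0.014954921447501041
208 0.019265990070473075
212 0.0236185561167756
216 0.028014695313723654
220 0.03245655453911476
```

View pics/w2.png

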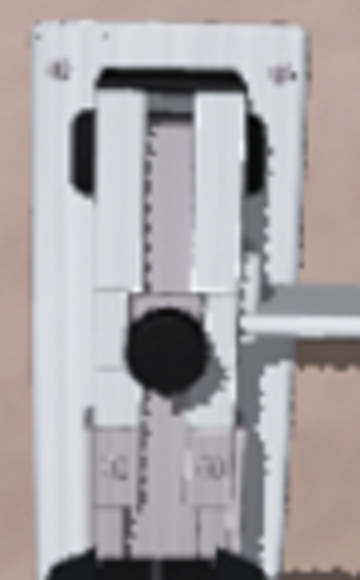

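The enlarged crop shows the cap at (167,350), the plate's near edge at y=428 and the middle window's near edge at y=506. In the full image those are rows 192.5, 212 and 231.5.

Run:
```python
from h import *
s=arm.read_state();print(s['eef_pos'],s['wrist_force'])
x=-s['eef_rot'][:,0]
b=onz('wrist',316.75,192.5,.0695,s);print('b',b,'tool delta cm',s['eef_rot'].T@(b-s['eef_pos'])*100)
e=[(onz('wrist',316.75,v,z,s)-b)@x*1e3 for v,z in((212,.0495),(231.5,.0495),(178.5,.048),(197,.048))]
print(e,'hole',e[0]+32,e[1]+10)
```

```text
[0.5442 0.0948 0.2174] [-0.193  -0.2176  0.5231]
b [0.5445 0.0906 0.0695] tool delta cm [-0.3867  0.1973 14.7867]
[np.float64(27.21470690141644), np.float64(49.105424728742435), np.float64(-7.6710251875584), np.float64(11.603125177068211)] hole 59.21470690141644 59.105424728742435
```

The middle hole is about 57 mm out, with a bias check of 2 mm on the first hole. The fingers are over the button, so I'll descend to just above it.

send_rows --series '[0,0.2,0.1,3,0,0,0,0,0,0,3,0,0,0,0,0,0,3,0,0,0,0,0,0,2.5,0,0,0,0,0,0,0.5,0,0,0]'

```text
time_s: 2.95
eef_pos: [0.5427, 0.0908, 0.0938]
eef_rot: [[0.375, 0.927, -0.007], [0.927, -0.375, -0.003], [-0.005, -0.006, -1.0]]
wrist_force: [0.6, -0.4, -0.4]
grip_width: 0.0006
grasp_force: 0.0
```

send_rows --series '[0,0,0,0,0,0,0,0,0,0,0,0,0,0,0,0,0,0,0,0,0]'

```text
time_s: 3.2
eef_pos: [0.5471, 0.0937, 0.0994]
eef_rot: [[0.372, 0.928, 0.003], [0.928, -0.372, 0.0], [0.001, 0.002, -1.0]]
wrist_force: [-0.6, 0.3, 0.4]
grip_width: 0.0004
grasp_force: 0.0
```

send_rows --series '[0,0,0,0,0,0,0,0,0,0,0.2,0,0,0,0,0,0,0.2,0,0,0,0,0,0,0.2,0,0,0,0,0,0,0.2,0,0,0]'

```text
time_s: 3.62
eef_pos: [0.546, 0.0941, 0.0896]
eef_rot: [[0.371, 0.929, 0.0], [0.929, -0.371, -0.0], [0.0, 0.0, -1.0]]
wrist_force: [-0.4, -0.2, 0.2]
grip_width: 0.0007
grasp_force: 0.0
```

send_rows --series '[0,0,0,0.15,0,0,0,0,0,0,0.15,0,0,0,0,0,0,0,0,0,0]'

```text
time_s: 3.87
eef_pos: [0.546, 0.0941, 0.0866]
eef_rot: [[0.371, 0.929, 0.0], [0.929, -0.371, -0.0], [0.0, 0.0, -1.0]]
wrist_force: [-0.5, -0.3, 3.1]
grip_width: 0.0002
grasp_force: 1.8
```

send_rows --series '[0,0,0,0.15,0,0,0,0,0,0,0.15,0,0,0,0,0,0,0.1,0,0,0,0,0,0,0,0,0,0]'

```text
time_s: 4.2
eef_pos: [0.5461, 0.0942, 0.0828]
eef_rot: [[0.371, 0.929, 0.0], [0.929, -0.371, 0.0], [0.0, 0.0, -1.0]]
wrist_force: [-2.0, 0.5, 6.2]
grip_width: 0.0005
grasp_force: 3.2
```

send_rows --series '[0,-0.1,0,0.05,0,0,0,0,-0.2,0,0,0,0,0,0,-0.3,0,0,0,0,0,0,-0.3,0,0,0,0,0,0,-0.3,0,0,0,0,0]'

```text
time_s: 4.62
eef_pos: [0.5418, 0.0838, 0.0826]
eef_rot: [[0.37, 0.929, 0.001], [0.929, -0.37, 0.001], [0.001, 0.0, -1.0]]
wrist_force: [-2.0, 1.5, 6.3]
grip_width: 0.0005
grasp_force: 3.3
```

send_rows --series '[0,0,0,0,0,0,0,0,0,0,0,0,0,0]'

```text
time_s: 4.78
eef_pos: [0.5415, 0.0831, 0.0825]
eef_rot: [[0.371, 0.929, 0.0], [0.929, -0.371, 0.0], [0.0, 0.0, -1.0]]
wrist_force: [-0.8, 0.4, 6.6]
grip_width: 0.0004
grasp_force: 3.3
```

send_rows --series '[0,0,0,-0.1,0,0,0,0,0,0,-0.1,0,0,0,0,0,0,-0.1,0,0,0,0,0,0,0,0,0,0]'

```text
time_s: 5.12
eef_pos: [0.5414, 0.0829, 0.0851]
eef_rot: [[0.371, 0.929, -0.0], [0.929, -0.371, 0.0], [0.0, -0.0, -1.0]]
wrist_force: [0.1, 0.6, -0.0]
grip_width: 0.0006
grasp_force: 0.0
```

The force dropped to zero at 65 mm, so the button is caught under the wall. Next I'll go behind the cap.

send_rows --series '[0,0,0,-0.8,0,0,0,0,0,0,-0.7,0,0,0,0,1,0,0,0,0,0,0,1,0,0,0,0,0,0,0.8,0,0,0,0,0]'

```text
time_s: 5.53
eef_pos: [0.5525, 0.1107, 0.1005]
eef_rot: [[0.37, 0.929, 0.001], [0.929, -0.37, 0.001], [0.001, 0.0, -1.0]]
wrist_force: [0.1, 0.0, -0.6]
grip_width: 0.0004
grasp_force: 0.0
```

send_rows --series '[0,0,0,0,0,0,0,0,0,0,0,0,0,0,0,0,0,0.7,0,0,0,0,0,0,0.7,0,0,0,0,0,0,0,0,0,0]'

```text
time_s: 5.95
eef_pos: [0.5506, 0.1081, 0.0844]
eef_rot: [[0.371, 0.929, -0.003], [0.929, -0.371, -0.001], [-0.002, -0.002, -1.0]]
wrist_force: [-0.6, 0.6, 0.4]
grip_width: 0.0001
grasp_force: 0.0
```

Run:
```python
from h import *
s=arm.read_state();im=arm.capture('side');print(s['eef_pos'],s['wrist_force'])
cv2.imwrite('pics/s2.png',cv2.resize(im[165:255,290:390],None,fx=6,fy=6,interpolation=cv2.INTER_CUBIC))
```

```text
[0.5506 0.1081 0.0844] [-0.6241  0.5521  0.4085]
```

View pics/s2.png

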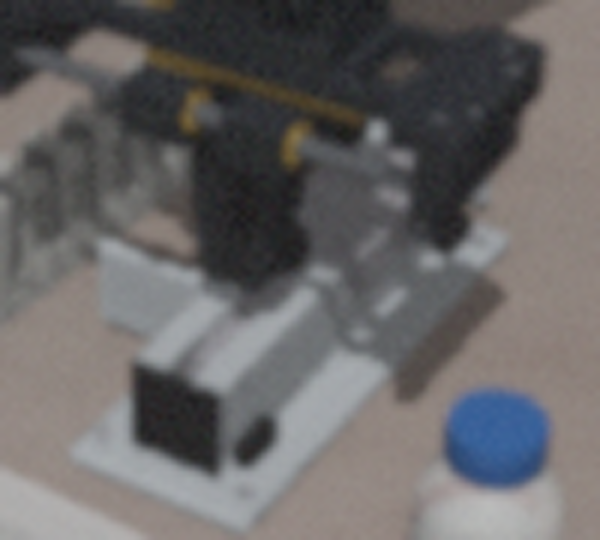

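The side crop shows the closed fingertips near (250,270), centred over the tube on the closed-end side of the button. I'll lower to cap height and approach.

send_rows --series '[0,0,0,0.3,0,0,0,0,0,0,0.3,0,0,0,0,0,0,0.3,0,0,0,0,0,0,0,0,0,0,0,0,0,0,0,0,0]'

```text
time_s: 6.42
eef_pos: [0.5517, 0.1089, 0.077]
eef_rot: [[0.371, 0.929, -0.0], [0.929, -0.371, -0.0], [-0.0, -0.0, -1.0]]
wrist_force: [-0.8, -0.4, 0.2]
grip_width: 0.0003
grasp_force: 0.0
```

send_rows --series '[0,-0.2,0,0,0,0,0,0,-0.2,0,0,0,0,0,0,-0.2,0,0,0,0,0,0,-0.2,0,0,0,0,0,0,-0.2,0,0,0,0,0]'

```text
time_s: 6.83
eef_pos: [0.5483, 0.0997, 0.0773]
eef_rot: [[0.371, 0.929, 0.001], [0.929, -0.371, 0.001], [0.001, 0.0, -1.0]]
wrist_force: [1.9, 4.1, -1.4]
grip_width: 0.0004
grasp_force: 2.3
```

send_rows --series '[0,-0.3,0,0,0,0,0,0,-0.4,0,0,0,0,0,0,-0.4,0,0,0,0,0,0,-0.4,0,0,0,0,0,0,-0.4,0,0,0,0,0]'

```text
time_s: 7.25
eef_pos: [0.542, 0.0849, 0.0775]
eef_rot: [[0.369, 0.929, 0.003], [0.929, -0.369, 0.004], [0.005, 0.001, -1.0]]
wrist_force: [1.7, 7.8, -3.0]
grip_width: 0.0003
grasp_force: 3.7
```

send_rows --series '[0,-0.3,0,0,0,0,0,0,-0.2,0,0,0,0,0,0,-0.2,0,0,0,0,0,0,-0.2,0,0,0,0,0]'

```text
time_s: 7.58
eef_pos: [0.5381, 0.0749, 0.0776]
eef_rot: [[0.37, 0.929, 0.001], [0.929, -0.37, 0.002], [0.002, 0.0, -1.0]]
wrist_force: [-1.0, 2.2, 2.3]
grip_width: 0.0005
grasp_force: 1.4
```

send_rows --series '[0,-0.1,0,0,0,0,0,0,-0.1,0,0,0,0,0,0,-0.1,0,0,0,0,0,0,-0.1,0,0,0,0,0,0,-0.1,0,0,0,0,0]'

```text
time_s: 8.0
eef_pos: [0.5359, 0.0689, 0.0773]
eef_rot: [[0.371, 0.929, 0.0], [0.929, -0.371, 0.0], [0.0, 0.0, -1.0]]
wrist_force: [0.1, 3.3, 2.0]
grip_width: 0.0002
grasp_force: 1.4
```

send_rows --series '[0,-0.1,0,0,0,0,0,0,-0.1,0,0,0,0,0,0,-0.1,0,0,0,0,0,0,-0.1,0,0,0,0,0]'

```text
time_s: 8.33
eef_pos: [0.5344, 0.0652, 0.0772]
eef_rot: [[0.371, 0.929, 0.0], [0.929, -0.371, 0.0], [0.0, 0.0, -1.0]]
wrist_force: [-0.1, 3.0, 1.5]
grip_width: 0.0004
grasp_force: 1.4
```

send_rows --series '[0,-0.06,0,0,0,0,0,0,-0.06,0,0,0,0,0,0,-0.06,0,0,0,0,0,0,-0.06,0,0,0,0,0]'

```text
time_s: 8.67
eef_pos: [0.5335, 0.063, 0.0772]
eef_rot: [[0.371, 0.929, -0.0], [0.929, -0.371, -0.0], [-0.0, 0.0, -1.0]]
wrist_force: [-1.0, 3.3, 1.9]
grip_width: 0.0004
grasp_force: 1.3
```

send_rows --series '[0,-0.05,0,0,0,0,0,0,-0.05,0,0,0,0,0,0,-0.05,0,0,0,0,0]'

```text
time_s: 8.92
eef_pos: [0.533, 0.0616, 0.0772]
eef_rot: [[0.371, 0.929, 0.0], [0.929, -0.371, -0.0], [-0.0, 0.0, -1.0]]
wrist_force: [-1.0, 3.5, 2.0]
grip_width: 0.0004
grasp_force: 1.3
```

send_rows --series '[0,-0.05,0,0,0,0,0,0,-0.05,0,0,0,0,0,0,-0.05,0,0,0,0,0]'

```text
time_s: 9.17
eef_pos: [0.5325, 0.0601, 0.0772]
eef_rot: [[0.371, 0.929, 0.0], [0.929, -0.371, -0.0], [-0.0, 0.0, -1.0]]
wrist_force: [0.2, 2.0, 1.8]
grip_width: 0.0006
grasp_force: 1.2
```

send_rows --series '[0,-0.05,0,0,0,0,0,0,-0.05,0,0,0,0,0]'

```text
time_s: 9.33
eef_pos: [0.5321, 0.0591, 0.0772]
eef_rot: [[0.371, 0.929, 0.0], [0.929, -0.371, -0.0], [-0.0, 0.0, -1.0]]
wrist_force: [-0.2, 0.2, 0.1]
grip_width: 0.0004
grasp_force: 0.3
```

The force vanished at s≈57 mm, which suggests it popped up. I'll back off, lift clear and look.

send_rows --series '[0,0,0,0,0,0,0,0,0.3,0,0,0,0,0,0,0.7,0,0,0,0,0,0,1,0,-2,0,0,0,0,1,0,-4,0,0,0]'

```text
time_s: 9.75
eef_pos: [0.5401, 0.0868, 0.1341]
eef_rot: [[0.371, 0.929, -0.009], [0.929, -0.371, -0.002], [-0.005, -0.008, -1.0]]
wrist_force: [0.4, -0.2, -0.6]
grip_width: 0.0005
grasp_force: 0.0
```

send_rows --series '[0,3.5,0,-2,0,0,0,0,4,0,0,0,0,0,0,4,0,0,0,0,0,0,0,0,0,0,0,0,0,0,0,0,0,0,0]'

```text
time_s: 10.17
eef_pos: [0.5855, 0.1974, 0.157]
eef_rot: [[0.367, 0.93, -0.0], [0.93, -0.367, 0.001], [0.001, -0.001, -1.0]]
wrist_force: [-0.9, -0.7, 0.9]
grip_width: 0.0001
grasp_force: 0.0
```

Run:
```python
from h import *
s=arm.read_state();im=arm.capture('top');sd=arm.capture('side');print(s['eef_pos'],s['wrist_force'])
def f(a,y,x,h,w): return cv2.resize(a[y:y+h,x:x+w],(600,int(600*h/w)),interpolation=cv2.INTER_CUBIC)[:300]
cv2.imwrite('pics/t3.png',im);cv2.imwrite('pics/s3.png',sd)
cv2.imwrite('pics/both.png',np.vstack([f(im,175,290,75,150),f(sd,175,280,60,120)]))
```

```text
[0.5855 0.1974 0.157 ] [-0.943  -0.7189  0.8848]
```

View pics/both.png

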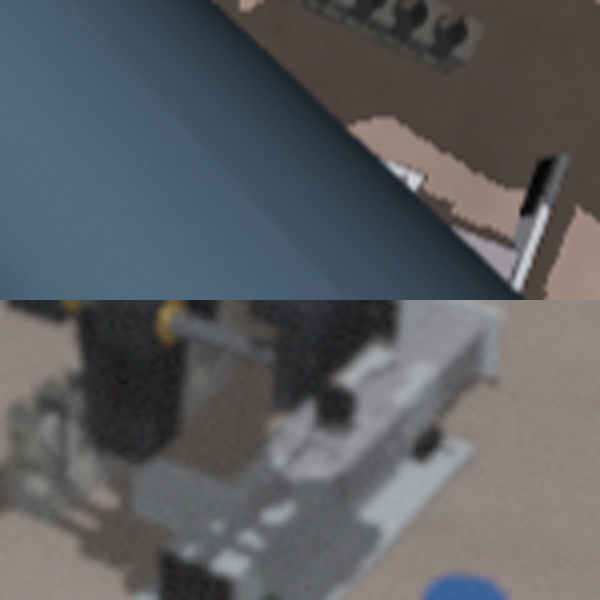

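The top half is mostly hidden by the arm. The moving cheek is seen extended, and in the side half the cap is at crop (335,405), inside the plate. I'll check the cap height from the side view against the predicted pixels.

Run:
```python
from h import *
def proj(p):
    c=arm.calibration('side');q=np.linalg.inv(c['T'])@np.append(p,1);K=c['intrinsics']
    return np.array([K[0,2]-K[0,0]*q[0]/q[2],K[1,2]+K[1,1]*q[1]/q[2]])
im=cv2.imread('pics/s3.png').max(2)[184:206,337:359]
k,l,s,ce=cv2.connectedComponentsWithStats((im<50).astype(np.uint8))
for i in range(1,k):
    if s[i,4]>8:print(s[i],ce[i]+[337,184])
u=np.array([-.371,-.929,0]);b=np.array([.545,.0944,0])
off=np.array([333.735,206.735])-proj(b+[0,0,.0645])
for d in(.055,.057,.059):
    for z in(.0645,.0595): print(d,z,proj(b+u*d+[0,0,z])+off)
```

```text
[  0   0  15  15 137] [343.     189.8029]
0.055 0.0645 [345.8621 194.6469]
0.055 0.0595 [345.7639 196.4734]
0.057 0.0645 [346.2844 194.226 ]
0.057 0.0595 [346.185  196.0511]
0.059 0.0645 [346.7054 193.8063]
0.059 0.0595 [346.6048 195.63  ]
```

The cap merges with the dark fingers, so the height is not readable. A light touch on top (under 3 N) will settle it.

send_rows --series '[0,-4,0,0,0,0,0,0,-4,0,0,0,0,0,0,-4,0,0,0,0,0,0,-3,0,1,0,0,0,0,-1.4,0,1.5,0,0,0]'

```text
time_s: 10.68
eef_pos: [0.5235, 0.0347, 0.1325]
eef_rot: [[0.378, 0.926, -0.0], [0.926, -0.378, -0.004], [-0.004, 0.001, -1.0]]
wrist_force: [-0.5, 0.5, 0.2]
grip_width: 0.0006
grasp_force: 0.0
```

send_rows --series '[0,0,0,1.5,0,0,0,0,0,0,1,0,0,0,0,0,0,0.5,0,0,0,0,0,0,0,0,0,0,0,0,0,0,0,0,0]'

```text
time_s: 11.1
eef_pos: [0.5251, 0.0422, 0.1023]
eef_rot: [[0.37, 0.929, -0.0], [0.929, -0.37, 0.0], [0.0, -0.0, -1.0]]
wrist_force: [-0.6, 0.2, 0.9]
grip_width: 0.0006
grasp_force: 0.0
```

send_rows --series '[0,0,0,0.4,0,0,0,0,0,0,0.4,0,0,0,0,0,0,0.3,0,0,0,0,0,0,0.1,0,0,0,0,0,0,0,0,0,0]'

```text
time_s: 11.52
eef_pos: [0.5248, 0.0418, 0.0899]
eef_rot: [[0.371, 0.929, -0.001], [0.929, -0.371, -0.0], [-0.0, -0.0, -1.0]]
wrist_force: [-0.1, 0.2, 0.5]
grip_width: 0.0002
grasp_force: 0.0
```

send_rows --series '[0,0,0,0.1,0,0,0,0,0,0,0.1,0,0,0,0,0,0,0,0,0,0]'

```text
time_s: 11.77
eef_pos: [0.525, 0.0417, 0.0881]
eef_rot: [[0.371, 0.929, -0.0], [0.929, -0.371, -0.0], [-0.0, -0.0, -1.0]]
wrist_force: [-0.1, -0.1, -0.2]
grip_width: 0.0007
grasp_force: 0.0
```

send_rows --series '[0,0,0,0.08,0,0,0,0,0,0,0.08,0,0,0,0,0,0,0,0,0,0]'

```text
time_s: 12.02
eef_pos: [0.5251, 0.0417, 0.0866]
eef_rot: [[0.371, 0.929, 0.0], [0.929, -0.371, -0.0], [0.0, 0.0, -1.0]]
wrist_force: [-0.8, -0.3, 0.7]
grip_width: 0.0003
grasp_force: 0.4
```

send_rows --series '[0,0,0,0.05,0,0,0,0,0,0,0,0,0,0]'

```text
time_s: 12.18
eef_pos: [0.5251, 0.0417, 0.0862]
eef_rot: [[0.371, 0.929, 0.0], [0.929, -0.371, -0.0], [0.0, 0.0, -1.0]]
wrist_force: [-0.5, 0.6, 2.7]
grip_width: 0.0001
grasp_force: 1.6
```

Force comes in at a tip height of about 67.5 mm. When caught there was none at 66 mm, so the button is up. I'll retract clear and confirm with a view.

send_rows --series '[0,0,0,-0.2,0,0,0,0,0,0,-1,0,0,0,0,0,0,-4,0,0,0,0,0,0,-4,0,0,0,0,0,0,-4,0,0,0]'

```text
time_s: 12.6
eef_pos: [0.5243, 0.0419, 0.22]
eef_rot: [[0.37, 0.929, -0.001], [0.929, -0.37, 0.0], [-0.0, -0.001, -1.0]]
wrist_force: [1.2, -0.0, 0.0]
grip_width: 0.0004
grasp_force: 0.0
```

send_rows --series '[0,0,0,-4,0,0,0,0,0,0,0,0,0,0,0,0,0,0,0,0,0,0,0,0,0,0,0,0,0,0,0,0,0,0,0]'

```text
time_s: 13.02
eef_pos: [0.524, 0.0414, 0.2569]
eef_rot: [[0.371, 0.929, -0.003], [0.929, -0.371, -0.0], [-0.001, -0.002, -1.0]]
wrist_force: [0.3, 0.2, 0.7]
grip_width: 0.0004
grasp_force: 0.0
```

Run:
```python
from h import *
s=arm.read_state();im=arm.capture('wrist');sd=arm.capture('side');print(s['eef_pos'],s['wrist_force'])
cv2.imwrite('pics/w4.png',im)
cv2.imwrite('pics/both2.png',np.hstack([cv2.resize(im[120:260,250:390],(400,400),interpolation=cv2.INTER_CUBIC),cv2.resize(sd[165:245,300:380],(400,400),interpolation=cv2.INTER_CUBIC)]))
g=sd.max(2)[184:206,337:359]
k,l,st,ce=cv2.connectedComponentsWithStats((g<50).astype(np.uint8))
for i in range(1,k):
    if st[i,4]>8:print(st[i],ce[i]+[337,184])
```

```text
[0.524  0.0414 0.2569] [0.2816 0.2015 0.6602]
[ 7  9  6  6 26] [346.5    195.8077]
```

View pics/both2.png

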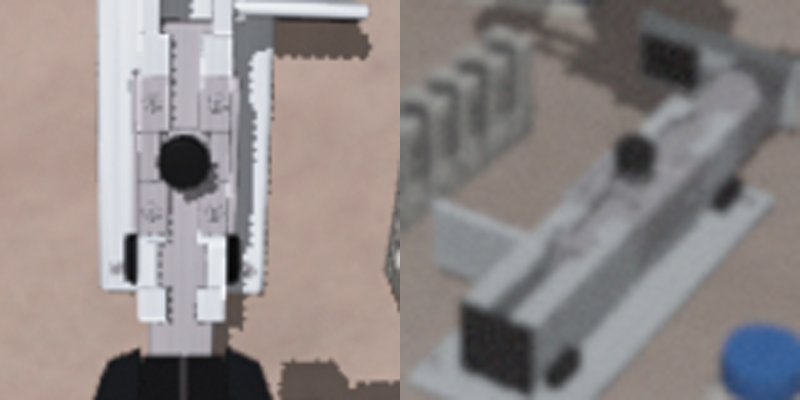

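The left half shows the cap at (185,161) centred in the middle window (edges at y≈131 and 181). The right half shows it at (635,155), in the plate. The height evidence is only fair, so I'll do a gentle sideways check. A locked button won't move past its 1.5 mm play.

send_rows --series '[0,1.4,0,2,0,0,0,0,1,0,3.5,0,0,0,0,0,0,3.5,0,0,0,0,0,0,3,0,0,0,0,0,0,2,0,0,0]'

```text
time_s: 13.53
eef_pos: [0.5315, 0.0639, 0.1142]
eef_rot: [[0.37, 0.929, -0.005], [0.929, -0.37, -0.0], [-0.002, -0.005, -1.0]]
wrist_force: [0.2, -0.0, 0.8]
grip_width: 0.0004
grasp_force: 0.0
```

send_rows --series '[0,0,0,1,0,0,0,0,0,0,0.5,0,0,0,0,0,0,0.5,0,0,0,0,0,0,0,0,0,0,0,0,0,0,0,0,0]'

```text
time_s: 13.95
eef_pos: [0.5346, 0.0641, 0.099]
eef_rot: [[0.371, 0.929, 0.001], [0.929, -0.371, 0.0], [0.001, 0.001, -1.0]]
wrist_force: [-1.3, 0.6, -0.1]
grip_width: 0.0002
grasp_force: 0.0
```

send_rows --series '[0,0,0,0.7,0,0,0,0,0,0,0.7,0,0,0,0,0,0,0.5,0,0,0,0,0,0,0.2,0,0,0,0,0,0,0,0,0,0]'

```text
time_s: 14.37
eef_pos: [0.5335, 0.0639, 0.0765]
eef_rot: [[0.371, 0.929, -0.001], [0.929, -0.371, -0.0], [-0.001, -0.001, -1.0]]
wrist_force: [0.3, 0.1, 0.4]
grip_width: 0.0008
grasp_force: 0.0
```

send_rows --series '[0,-0.1,0,0,0,0,0,0,-0.1,0,0,0,0,0,0,-0.1,0,0,0,0,0,0,-0.1,0,0,0,0,0,0,0,0,0,0,0,0]'

```text
time_s: 14.78
eef_pos: [0.5324, 0.0599, 0.0772]
eef_rot: [[0.371, 0.929, 0.0], [0.929, -0.371, -0.0], [-0.0, 0.0, -1.0]]
wrist_force: [0.4, 0.3, -0.1]
grip_width: 0.0005
grasp_force: 0.0
```

send_rows --series '[0,-0.05,0,0,0,0,0,0,-0.05,0,0,0,0,0,0,0,0,0,0,0,0]'

```text
time_s: 15.03
eef_pos: [0.532, 0.0592, 0.0771]
eef_rot: [[0.371, 0.929, 0.0], [0.929, -0.371, -0.0], [-0.0, 0.0, -1.0]]
wrist_force: [-0.0, 0.3, -0.1]
grip_width: 0.0006
grasp_force: 0.0
```

send_rows --series '[0,-0.05,0,0,0,0,0,0,0,0,0,0,0,0]'

```text
time_s: 15.2
eef_pos: [0.5318, 0.0588, 0.0771]
eef_rot: [[0.371, 0.929, -0.0], [0.929, -0.371, -0.0], [-0.0, -0.0, -1.0]]
wrist_force: [1.4, -1.5, -0.1]
grip_width: 0.0006
grasp_force: 0.0
```

send_rows --series '[0,-0.05,0,0,0,0,0,0,0,0,0,0,0,0]'

```text
time_s: 15.37
eef_pos: [0.5317, 0.0584, 0.0771]
eef_rot: [[0.371, 0.929, 0.0], [0.929, -0.371, 0.0], [0.0, 0.0, -1.0]]
wrist_force: [-0.6, 0.0, 0.5]
grip_width: 0.0
grasp_force: 0.0
```

send_rows --series '[0,-0.05,0,0,0,0,0,0,0,0,0,0,0,0]'

```text
time_s: 15.53
eef_pos: [0.5315, 0.058, 0.0771]
eef_rot: [[0.371, 0.929, 0.0], [0.929, -0.371, 0.0], [0.0, 0.0, -1.0]]
wrist_force: [0.6, -0.9, -0.2]
grip_width: 0.0004
grasp_force: 0.0
```

send_rows --series '[0,-0.05,0,0,0,0,0,0,0,0,0,0,0,0]'

```text
time_s: 15.7
eef_pos: [0.5313, 0.0574, 0.0771]
eef_rot: [[0.371, 0.929, -0.0], [0.929, -0.371, -0.0], [-0.0, -0.0, -1.0]]
wrist_force: [-0.1, -0.0, 0.6]
grip_width: 0.0005
grasp_force: 0.1
```

send_rows --series '[0,-0.04,0,0,0,0,0,0,0,0,0,0,0,0]'

```text
time_s: 15.87
eef_pos: [0.5312, 0.0572, 0.0771]
eef_rot: [[0.371, 0.929, 0.0], [0.929, -0.371, 0.0], [0.0, 0.0, -1.0]]
wrist_force: [-0.5, 1.3, -0.8]
grip_width: 0.0002
grasp_force: 0.3
```

send_rows --series '[0,-0.04,0,0,0,0,0,0,0,0,0,0,0,0]'

```text
time_s: 16.03
eef_pos: [0.5311, 0.0571, 0.0771]
eef_rot: [[0.371, 0.929, 0.0], [0.929, -0.371, 0.001], [0.001, 0.0, -1.0]]
wrist_force: [0.8, 2.0, -1.0]
grip_width: 0.0005
grasp_force: 0.8
```

send_rows --series '[0,-0.04,0,0,0,0,0,0,0,0,0,0,0,0]'

```text
time_s: 16.2
eef_pos: [0.5311, 0.0569, 0.0772]
eef_rot: [[0.371, 0.929, 0.001], [0.929, -0.371, 0.001], [0.001, 0.0, -1.0]]
wrist_force: [1.4, 2.8, -0.4]
grip_width: 0.0003
grasp_force: 1.3
```

send_rows --series '[0,-0.04,0,0,0,0,0,0,0,0,0,0,0,0]'

```text
time_s: 16.37
eef_pos: [0.531, 0.0567, 0.0772]
eef_rot: [[0.37, 0.929, 0.001], [0.929, -0.37, 0.001], [0.001, 0.0, -1.0]]
wrist_force: [1.0, 3.5, -2.1]
grip_width: 0.0002
grasp_force: 2.1
```

Force rises against a standstill, so it is locked in the +x direction. I'll back off and re-touch the top to confirm the button is fully up.

send_rows --series '[0,0.2,0,0,0,0,0,0,0.4,0,0,0,0,0,0,0,0,-0.8,0,0,0,0,0,0,-1,0,0,0,0,0,0,-0.2,0,0,0]'

```text
time_s: 16.78
eef_pos: [0.5338, 0.0614, 0.0989]
eef_rot: [[0.371, 0.929, 0.002], [0.929, -0.371, -0.0], [0.001, 0.002, -1.0]]
wrist_force: [0.0, -0.0, 0.4]
grip_width: 0.0007
grasp_force: 0.0
```

send_rows --series '[0,-0.8,0,0,0,0,0,0,-0.8,0,0,0,0,0,0,-0.8,0,0,0,0,0,0,0,0,0.3,0,0,0,0,0,0,0.3,0,0,0]'

```text
time_s: 17.2
eef_pos: [0.5237, 0.0381, 0.0907]
eef_rot: [[0.372, 0.928, -0.0], [0.928, -0.372, -0.0], [-0.001, -0.0, -1.0]]
wrist_force: [-0.5, -0.0, 0.1]
grip_width: 0.0003
grasp_force: 0.0
```

send_rows --series '[0,0,0,0.1,0,0,0,0,0,0,0,0,0,0,0,0,0,0,0,0,0]'

```text
time_s: 17.45
eef_pos: [0.524, 0.0397, 0.0899]
eef_rot: [[0.37, 0.929, -0.0], [0.929, -0.37, 0.0], [0.0, -0.0, -1.0]]
wrist_force: [-0.4, 0.2, -0.1]
grip_width: 0.0008
grasp_force: 0.0
```

send_rows --series '[0,0,0,0.08,0,0,0,0,0,0,0,0,0,0,0,0,0,0,0,0,0]'

```text
time_s: 17.7
eef_pos: [0.5242, 0.0397, 0.0894]
eef_rot: [[0.37, 0.929, 0.0], [0.929, -0.37, 0.0], [0.0, 0.0, -1.0]]
wrist_force: [-0.4, 0.1, 1.2]
grip_width: 0.0002
grasp_force: 0.5
```

send_rows --series '[0,0,0,0.08,0,0,0,0,0,0,0,0,0,0,0,0,0,0,0,0,0]'

```text
time_s: 17.95
eef_pos: [0.5242, 0.0396, 0.0886]
eef_rot: [[0.371, 0.929, 0.0], [0.929, -0.371, 0.0], [0.0, 0.0, -1.0]]
wrist_force: [-0.6, 1.4, 3.0]
grip_width: 0.0004
grasp_force: 1.2
```

send_rows --series '[0,0,0,0.08,0,0,0,0,0,0,0,0,0,0,0,0,0,0,0,0,0]'

```text
time_s: 18.2
eef_pos: [0.5242, 0.0395, 0.0878]
eef_rot: [[0.371, 0.929, 0.0], [0.929, -0.371, 0.0], [0.0, 0.0, -1.0]]
wrist_force: [-0.8, 1.1, 3.8]
grip_width: 0.0004
grasp_force: 1.5
```

Contact is now at 70.5 mm, so the button is fully up. The earlier touch came before it was fully seated, and the nudge finished it. I'll lift straight up, well clear.

send_rows --series '[0,0,0,-0.2,0,0,0,0,0,0,-0.5,0,0,0,0,0,0,-3,0,0,0,0,0,0,-4,0,0,0,0,0,0,-4,0,0,0]'

```text
time_s: 18.62
eef_pos: [0.5228, 0.0387, 0.2055]
eef_rot: [[0.371, 0.929, -0.003], [0.929, -0.371, -0.0], [-0.002, -0.003, -1.0]]
wrist_force: [1.2, -0.2, -0.1]
grip_width: 0.0001
grasp_force: 0.0
```

send_rows --series '[0,0,0,-4,0,0,0,0,0,0,0,0,0,0,0,0,0,0,0,0,0,0,0,0,0,0,0,0,0,0,0,0,0,0,0]'

```text
time_s: 19.03
eef_pos: [0.5229, 0.0388, 0.2433]
eef_rot: [[0.371, 0.929, -0.003], [0.929, -0.371, -0.001], [-0.002, -0.003, -1.0]]
wrist_force: [0.3, 0.1, 1.1]
grip_width: 0.0004
grasp_force: 0.0
```

Run:
```python
from h import *
sd=arm.capture('side');g=sd.max(2)[182:206,337:359]
cv2.imwrite('pics/s5.png',cv2.resize(sd[155:255,290:410],(600,500),interpolation=cv2.INTER_CUBIC))
k,l,st,ce=cv2.connectedComponentsWithStats((g<50).astype(np.uint8))
for i in range(1,k):
    if st[i,4]>8:print(st[i],ce[i]+[337,182])
```

```text
[ 7 10  6  6 29] [346.7241 194.4138]
```

View pics/s5.png

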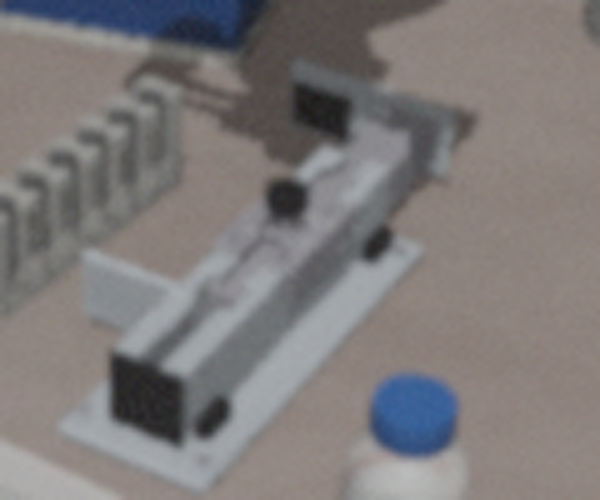

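The cap, at (287,198) in the crop, is now 1.4 px higher, at the row predicted for a button that is up (194.4). The carrier and bottle have not moved. I'm handing in.

```bash
python3 -c "
from plant import arm
print(arm.sign_off())"
```

```text
the job is handed in; nothing more can be done
None
```

The cradle is locked one hole longer: the button is fully up in the middle hole, about 57 mm out, and it held against a gentle push; contact forces on the cradle stayed under 10 N, the arm is clear, and the carrier and bottle look unmoved (the tip box was out of the last view, but the arm never touched it).

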